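# Rack the handle rods: V-cradle, bridges and rods in order

### The job

Rack the three wooden handle rods in the V-cradle one above the other, thickest at the bottom and thinnest on top: lay the thick rod in the cradle, chock it with the wide bridge standing over it on the cradle, lay the middle rod in that bridge, chock it with the narrow bridge, and lay the thin rod on top. Every rod should lie fully down in both its V notches with its middle about over the middle of the cradle, and the bridges should stand flat and square, each plate over the plate below. Leave the pocket knife where it lies.

Things in the scene. Friction and masses are not known exactly. Their poses are not given: they have to be found in the camera images.
- cradle: Fixed V-cradle, origin under its centre, z up. Two aluminium plates across x at x = +-45 mm (18 thick, 84 wide in y, 40 high) on a dark base 126 x 84 x 8; open between them. Each has a 90 deg V notch: bottom at z = 12, 56 wide at the top; flat shoulders at z = 40, |y| 28 to 42, carry the wide bridge's feet. Thick rod seats along x with its axis at y = 0, z = 37.5 mm.
- thick_rod: The thickest round hardwood rod lying on the bench, diameter 36 mm, length 130 mm; it rolls if pushed. Origin at its middle, on its axis (18 mm above the bench); its x axis runs along the rod, y and z turn as it rolls.
- middle_rod: The middle-sized round hardwood rod lying on the bench, diameter 28 mm, length 130 mm; it rolls if pushed. Origin at its middle, on its axis (14 mm above the bench); its x axis runs along the rod, y and z turn as it rolls.
- thin_rod: The thinnest round hardwood rod lying on the bench, diameter 20 mm, length 130 mm; it rolls if pushed. Origin at its middle, on its axis (10 mm above the bench); its x axis runs along the rod, y and z turn as it rolls.
- wide_bridge: Larger loose aluminium bridge 108 x 84 x 50 mm, 0.28 kg; origin centre of feet, z up. Plates across x at +-45 mm, 18 thick; legs |y| 24 to 42, gap between 22 high; V notch on top 40 wide, shoulders z = 50, |y| 20 to 42, carry the narrow bridge. Grip across y by the bar joining the plates: 72 long, 22 wide, z = 20 to 34, open beside it. Middle rod seats along x, axis y = 0, z = 49.8.
- narrow_bridge: Smaller loose aluminium bridge 108 x 72 x 41 mm, 0.2 kg; origin centre of feet, z up. Plates across x at +-45 mm, 18 thick; legs |y| 19 to 36, gap between 20 high; V notch on top 26 wide, shoulders z = 41. Grip across y by the bar joining the plates: 72 long, 14 wide, z = 18 to 30, open beside it. Thin rod seats along x, axis y = 0, z = 42.1 mm.
- pocket_knife: Closed pocket knife, 94 x 22 x 15 mm, wood with brass ends, lying loose on the bench amid the work; to be left alone. Origin: centre of its underside.
Things that resemble listed ones, but are neither listed nor needed, are in the scene too. What is shaped like the wide_bridge but pink or purple is not meant.

How it is judged:
On the way, in this order (a step that is already met when the one before it is completed fails the run):
1. the thick rod lies in both V notches of the cradle, let go (x of thick_rod in the frame of cradle between -0.018 and 0.018 m and y of thick_rod in the frame of cradle between -0.004 and 0.004 m and z of thick_rod in the frame of cradle between 0.0335 and 0.0415 m and angle between the x axis of thick_rod and the x axis of cradle, either way round below 0.08 rad and contact force between the fingers and thick_rod below 0.3 N), for 0.2 s.
2. the wide bridge stands on the cradle's shoulders over the thick rod, let go (x of wide_bridge in the frame of cradle between -0.012 and 0.012 m and y of wide_bridge in the frame of cradle between -0.009 and 0.009 m and z of wide_bridge in the frame of cradle between 0.037 and 0.043 m and angle between the x axis of wide_bridge and the x axis of cradle, either way round below 0.2 rad and angle between wide_bridge's own z axis and vertical below 0.07 rad and contact force between the fingers and wide_bridge below 0.3 N), for 0.2 s.
3. the middle rod lies in the wide bridge's V notches, let go (x of middle_rod in the frame of wide_bridge between -0.018 and 0.018 m and y of middle_rod in the frame of wide_bridge between -0.004 and 0.004 m and z of middle_rod in the frame of wide_bridge between 0.0458 and 0.0538 m and angle between the x axis of middle_rod and the x axis of wide_bridge, either way round below 0.08 rad and contact force between the fingers and middle_rod below 0.3 N), for 0.2 s.
4. the narrow bridge stands on the wide bridge's shoulders over the middle rod, let go (x of narrow_bridge in the frame of wide_bridge between -0.012 and 0.012 m and y of narrow_bridge in the frame of wide_bridge between -0.009 and 0.009 m and z of narrow_bridge in the frame of wide_bridge between 0.047 and 0.053 m and angle between the x axis of narrow_bridge and the x axis of wide_bridge, either way round below 0.2 rad and angle between narrow_bridge's own z axis and vertical below 0.07 rad and contact force between the fingers and narrow_bridge below 0.3 N), for 0.2 s.
5. the thin rod lies in the narrow bridge's V notches, let go (x of thin_rod in the frame of narrow_bridge between -0.018 and 0.018 m and y of thin_rod in the frame of narrow_bridge between -0.004 and 0.004 m and z of thin_rod in the frame of narrow_bridge between 0.0381 and 0.0461 m and angle between the x axis of thin_rod and the x axis of narrow_bridge, either way round below 0.08 rad and contact force between the fingers and thin_rod below 0.3 N), for 0.2 s.
At the end, for the whole second after the job is handed in: All at rest: rods seated in their notches (4 mm sideways and in height, 18 mm lengthwise, 0.08 rad), bridges level (0.07 rad) on the shoulders below (3 mm in height, 12 mm along, 9 mm across, 0.2 rad square); knife not displaced (x of thick_rod in the frame of cradle between -0.018 and 0.018 m and y of thick_rod in the frame of cradle between -0.004 and 0.004 m and z of thick_rod in the frame of cradle between 0.0335 and 0.0415 m and angle between the x axis of thick_rod and the x axis of cradle, either way round below 0.08 rad and x of wide_bridge in the frame of cradle between -0.012 and 0.012 m and y of wide_bridge in the frame of cradle between -0.009 and 0.009 m and z of wide_bridge in the frame of cradle between 0.037 and 0.043 m and angle between the x axis of wide_bridge and the x axis of cradle, either way round below 0.2 rad and angle between each of wide_bridge, narrow_bridge's own z axis and vertical below 0.07 rad and x of middle_rod in the frame of wide_bridge between -0.018 and 0.018 m and y of middle_rod in the frame of wide_bridge between -0.004 and 0.004 m and z of middle_rod in the frame of wide_bridge between 0.0458 and 0.0538 m and angle between the x axis of middle_rod and the x axis of wide_bridge, either way round below 0.08 rad and x of narrow_bridge in the frame of wide_bridge between -0.012 and 0.012 m and y of narrow_bridge in the frame of wide_bridge between -0.009 and 0.009 m and z of narrow_bridge in the frame of wide_bridge between 0.047 and 0.053 m and angle between the x axis of narrow_bridge and the x axis of wide_bridge, either way round below 0.2 rad and x of thin_rod in the frame of narrow_bridge between -0.018 and 0.018 m and y of thin_rod in the frame of narrow_bridge between -0.004 and 0.004 m and z of thin_rod in the frame of narrow_bridge between 0.0381 and 0.0461 m and angle between the x axis of thin_rod and the x axis of narrow_bridge, either way round below 0.08 rad and linear speed of each of thick_rod, wide_bridge, middle_rod, narrow_bridge, thin_rod below 0.02 m/s and angular speed of each of thick_rod, wide_bridge, middle_rod, narrow_bridge, thin_rod below 0.3 rad/s); the robot touches nothing.
It fails at once if the pocket knife is pushed more than 25 mm from its place (distance of pocket_knife from where it was at the start of the episode above 0.025 m).
It also fails if it takes over 141 s, if anything falls off the work surface, if the arm or the gripper's body presses on something with over 40 N, if the wrist force passes 120 N, or if a joint passes its speed limit or range.

### The arm

A 6-joint arm with a two-finger parallel gripper is mounted at the origin on the work surface. World frame = base frame: x ahead of the robot, y to its left, z up, the work surface at z = 0. Lengths are in m, angles in rad, forces in N, time in s.
With the tool pointing down it reaches from about 0.375 to 0.9 m from the base axis. Payload 3.1 kg.
Tool frame: the origin (TCP) lies between the finger pads; the fingertips stand manip.finger_overhang ahead of it and the grasp point (between the pads) lies 5 mm behind it (manip.finger_overhang is the distance from the TCP to the fingertips, in m); z points along the fingers, y is the line along which they close (so a half turn about z gives the same grasp; the last joint's range is limited). The gripper opens to 85 mm and grips with 20 to 120 N. Pads are 22 mm wide; open, the fingers measure 114 mm over their backs; the gripper's body (76 mm by 85 mm) begins 54 mm behind the grasp point. The pads swing forward as they close: fully open they stand 13 mm farther back than shut.
Start: joints at [-1.472, 0.527, 1.433, -0, 1.181, -0.178], TCP at [0.171, -0.601, 0.245] pointing down, gripper open.
Joint ranges: [-3.08, 3.08], [-0.75, 2.2], [0.22, 2.44], [-1.43, 4.57], [0, 2.65], [-2.85, 2.85]. Speed limits (rad/s): [2.79, 2.79, 3.14, 3.14, 3.14, 3.14].

### API

Orientations are given as a unit quaternion [x, y, z, w].
In Python, from station import manip gives the robot as it stands.
- The arm moves only by the tool drive_tool, never from a script. Its argument "plan" is a list of rows, each a list of 7 numbers: the shift along the tool's x, y, z in m, then the turn, a rotation vector about the tool's x, y, z in degrees, then the opening, from -1 (shut) to 1 (fully open). In form: [[x, y, z, wx, wy, wz, gripper], ...]. A call has 1 to 10 rows; each row shifts and turns the commanded pose from where the row before left it, along the tool's axes as they then stand; what a row does not reach is not made up. A row lasts 1/10 s, in which the tool goes at most 50 mm and 8.59 degrees, less where a joint would pass 70% of its speed; a pose out of reach is approached as far as the arm can. A call is refused whole if a number of a shift passes 0.05 or a number of a turn 8.59, either way. A call with a gripper value outside its range is refused whole. The fingers move at their own pace and stop on an object; "newtons" is the grip in N (left out, the last holds). Time passes only in rows, so rows that do not move let the fingers close. It gives the time, the measured TCP pose, the force, the opening and the grip force at its end, in the units of the state.
- manip.sense(): the state, without advancing time (a new reading comes with each control period).
- manip.snapshot(name): name is "side" or "top" or "wrist"; returns a dict with "image" (400x640x3 uint8, red, green, blue), "z_map" (400x640 float32, m along the optical axis (not along the pixel's ray), 0 where there is no reading), "fov_y" (degrees; the focal length in pixels is half the picture's height over the tangent of half this angle, whatever the lens; pixels are square), "cx", "cy" (the principal point, pixels), "extrinsics" (4x4, takes a point from camera to world coordinates); the wrist camera has in their place "mount" (4x4, takes a point from camera to tool coordinates, whose origin is the TCP and whose axes are the flange's). Camera axes: x right, y up, looking along -z (the intrinsics and any distortion apply to the point x, -y, -z); pixel columns grow to the right and rows downward; lengths in m; the calibration is good to about 2 mm. The wrist camera is an equidistant fisheye: a pixel r from the principal point sees the ray r / f radians off the axis. A picture is of the moment at which its call begins: read the wrist's pose just before it.
- manip.sign_off(): hands the job in; it is judged then, once.
The state is a dict: "t": time; "q": joint angles; "qd": joint speeds; "tau": joint torques, N m; "tcp_pos": TCP position; "tool_rot": TCP orientation; "force": force on the tool from outside, world axes, zero at the start; "ft_torque": the same for the moment, N m; "finger_gap": opening from 0.0 (shut) to 1.0 (fully open); "gripper_force": force on a finger pad.
Only numpy, scipy, OpenCV 4.12 (cv2) and the standard library are available. Lean on these libraries where they do the work, as an engineer would, in place of code of your own. Each camera call takes 0.05 s, during which the arm holds its last target. There are 200 camera calls.

## Working session

There is one attempt and no reset: what is moved stays moved. The work goes in short steps, Python scripts to look and compute and a tool call to move; the robot and the scene stay as the last step left them, time stands still between calls to the robot, and variables do not carry over. Pictures are saved under pics/ and viewed, at most 14 in all, crops included, and the job is handed in when it is done.

Besides the shell and the picture viewer there is one more tool, called as name(argument=value, ...), one argument or row to a line, values as JSON. drive_tool: Moves the arm, as the interface text tells. Its arguments: {"type":"object","properties":{"plan":{"type":"array"},"newtons":{"type":"number"}},"required":["plan"]}

```bash
mkdir -p pics; ls
python3 - <<'E'
from station import manip
import cv2,numpy as np
print(manip.sense(), manip.finger_overhang)
for n in ["top","side","wrist"]:
    s=manip.snapshot(n); np.savez(f"pics/{n}0.npz",**s)
    cv2.imwrite(f"pics/{n}0.png",s["image"][:,:,::-1])
    print(n,s["fov_y"],s["cx"],s["cy"],s.get("extrinsics",s.get("mount")), {k for k in s})
E
```

```text
pics
{'t': 0.0, 'q': array([-1.47249569e+00,  5.28469717e-01,  1.43390175e+00, -4.31896071e-05,
        1.18137489e+00, -1.78468209e-01]), 'qd': array([ 9.44242870e-05, -1.55598135e-04, -4.62755812e-04,  7.34736783e-04,
        3.20125708e-07, -9.72092919e-04]), 'tau': array([-4.04461452e-04, -4.42353415e+01, -1.78025311e+01, -4.28843541e-04,
        8.22638045e-03,  4.85771253e-06]), 'tcp_pos': array([ 0.17074905, -0.60051557,  0.24433157]), 'tool_rot': array([ 9.90438438e-01,  1.37951224e-01,  2.31995680e-05, -1.07678516e-03]), 'force': array([-0.95910092,  0.4199617 , -0.80748879]), 'ft_torque': array([ 0.0086692 , -0.02384675,  0.02368315]), 'gripper_force': 0.0, 'finger_gap': 0.9982236857697584} 0.014
top 55.306627306137806 315.4311293657194 198.2536272328544 [[-0.02764728  0.99927699 -0.02609832  0.55379152]
 [-0.99960527 -0.02750711  0.00571489  0.00646506]
 [ 0.00499287  0.02624602  0.99964305  1.05027838]
 [ 0.          0.          0.          1.        ]] {'fov_y', 'image', 'z_map', 'extrinsics', 'cx', 'cy'}
side 55.7340741324559 326.2284166600919 197.39995545955009 [[-0.92417534  0.23978197 -0.29732903  0.24213031]
 [-0.3817031  -0.55073763  0.74228755  0.87867286]
 [ 0.01423689  0.79949526  0.60050366  0.75378775]
 [ 0.          0.          0.          1.        ]] {'fov_y', 'image', 'z_map', 'extrinsics', 'cx', 'cy'}
wrist 65.70646984690485 317.37501048614797 195.2866167984147 [[-4.79681968e-04  9.48914043e-01  3.15534324e-01  8.17912836e-02]
 [ 9.99999440e-01  7.52702020e-04 -7.43398736e-04  1.27636316e-03]
 [-9.42924823e-04  3.15533791e-01 -9.48913873e-01 -1.28105461e-01]
 [ 0.00000000e+00  0.00000000e+00  0.00000000e+00  1.00000000e+00]] {'fov_y', 'mount', 'image', 'z_map', 'cx', 'cy'}
```

View pics/top0.png

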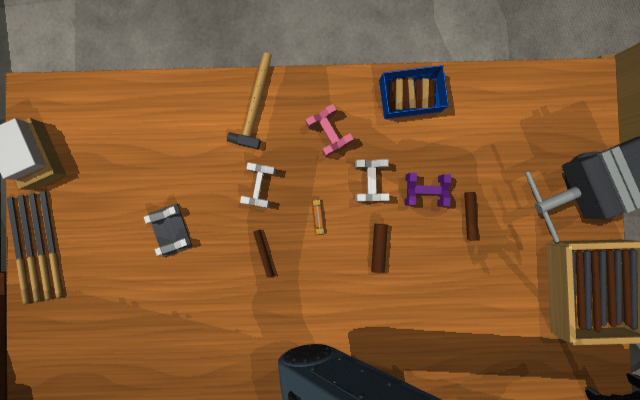

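View pics/side0.png

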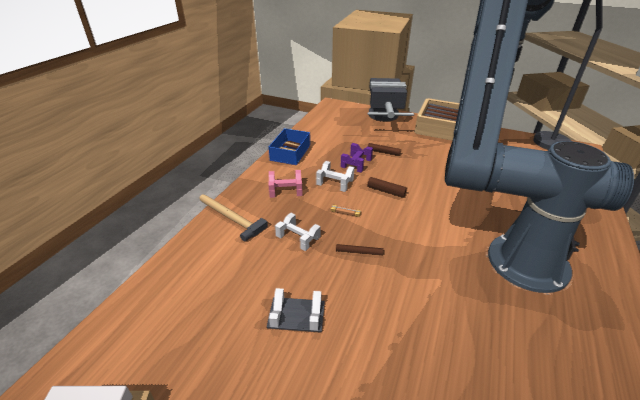

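The top view shows the cradle at (168,230), the wide bridge at (372,181) and the narrow bridge at (260,186). The rods are thick (380,248), middle (471,216) and thin (265,253), and the knife is at (319,217). The pink (330,130) and purple (430,190) bridges are decoys. The side view agrees with this. Next I write the helpers and take coarse positions.

```bash
cat > h.py <<'E'
import numpy as np, cv2
from scipy.spatial.transform import Rotation as R
from station import manip
def T(s):
    M=np.eye(4); M[:3,:3]=R.from_quat(s["tool_rot"]).as_matrix(); M[:3,3]=s["tcp_pos"]; return M
def snap(n,save=None):
    st=manip.sense(); s=dict(manip.snapshot(n))
    s["X"]=s["extrinsics"] if "extrinsics" in s else T(st)@s["mount"]
    s["fish"]=n=="wrist"
    if save: cv2.imwrite(f"pics/{save}.png",s["image"][:,:,::-1])
    return s
def rays(s,u,v):
    f=200/np.tan(np.radians(s["fov_y"]/2)); a=(np.asarray(u,float)-s["cx"])/f; b=(np.asarray(v,float)-s["cy"])/f
    if s["fish"]:
        r=np.hypot(a,b)+1e-12; k=np.tan(r)/r; a=a*k; b=b*k
    return np.stack([a,-b,-np.ones_like(a)],-1)@s["X"][:3,:3].T   # unit optical depth
def onplane(s,u,v,z):
    d=rays(s,u,v); o=s["X"][:3,3]; return o+d*((z-o[2])/d[...,2])[...,None]
def cloud(s):
    v,u=np.mgrid[:400,:640]; P=s["X"][:3,3]+rays(s,u,v)*s["z_map"][...,None]; P[s["z_map"]<=0]=np.nan; return P
def meet(s1,p1,s2,p2):
    d1,d2=rays(s1,*p1),rays(s2,*p2); o1,o2=s1["X"][:3,3],s2["X"][:3,3]
    k=np.linalg.lstsq(np.stack([d1,-d2],1),o2-o1,rcond=None)[0]; a,b=o1+k[0]*d1,o2+k[1]*d2
    return (a+b)/2,np.linalg.norm(a-b)
def masks(s):
    h=cv2.cvtColor(s["image"],cv2.COLOR_RGB2HSV); H,S,V=cv2.split(h)
    return dict(white=(S<60)&(V>130),rod=(S>90)&(V<95)&(V>15)&((H<16)|(H>170)))
def blobs(m,lo=60,hi=30000):
    n,l,st,c=cv2.connectedComponentsWithStats(m.astype(np.uint8))
    return [(l==i) for i in range(1,n) if lo<st[i,4]<hi]
def go(x,y,z,yaw=None):
    "shift in tool axes after turning to yaw (deg, direction of tool x)"
    st=manip.sense(); M=T(st); y0=np.degrees(np.arctan2(M[1,0],M[0,0]))
    yaw=y0 if yaw is None else yaw; t=np.radians(yaw)
    d=np.array([x,y,z])-M[:3,3]
    w=-((yaw-y0+90)%180-90)
    t=np.radians(y0-w); a=np.array([np.cos(t),np.sin(t)]); b=np.array([np.sin(t),-np.cos(t)])
    print("pos",M[:3,3].round(4),"yaw",y0.round(1),"tilt",np.degrees(np.arccos(-M[2,2])).round(2),"-> turn wz",w.round(2),"shift",(d[:2]@a).round(4),(d[:2]@b).round(4),(-d[2]).round(4))
E
python3 - <<'E'
from h import *
s=snap("top"); P=cloud(s)
for k,m in masks(s).items():
    for b in blobs(m,40,3000):
        p=P[b]; v,u=np.nonzero(b); c,(w,hh),a=cv2.minAreaRect(p[:,:2].astype(np.float32)*1000)
        if 0.2<c[0]/1e3<0.9: print(k,b.sum(),"px",u.mean().round(),v.mean().round(),"xy",np.round(c),"wh",round(w),round(hh),"a",round(a),"z90",np.nanpercentile(p[:,2],[5,50,95]).round(3))
E
```

```text
white 1393 px 13.0 150.0 xy [ 812. 1101.] wh 822 0 a 63 z90 [0.087 0.09  0.093]
white 473 px 627.0 175.0 xy [ 607. -727.] wh 148 24 a 20 z90 [0.165 0.168 0.17 ]
white 510 px 618.0 181.0 xy [ 597. -704.] wh 149 22 a 21 z90 [0.165 0.168 0.17 ]
white 61 px 360.0 163.0 xy [ 669. -119.] wh 22 17 a 90 z90 [0.047 0.05  0.053]
white 557 px 373.0 183.0 xy [ 627. -150.] wh 82 111 a 88 z90 [0.031 0.037 0.052]
white 509 px 257.0 185.0 xy [624. 159.] wh 80 112 a 78 z90 [0.028 0.038 0.044]
white 104 px 534.0 187.0 xy [ 593. -543.] wh 79 9 a 21 z90 [0.103 0.105 0.108]
white 198 px 160.0 214.0 xy [549. 420.] wh 23 97 a 18 z90 [0.012 0.034 0.042]
white 97 px 551.0 226.0 xy [ 493. -582.] wh 78 10 a 22 z90 [0.102 0.105 0.108]
white 192 px 171.0 246.0 xy [464. 388.] wh 20 86 a 18 z90 [0.013 0.034 0.042]
rod 169 px 405.0 93.0 xy [ 861. -253.] wh 17 83 a 86 z90 [0.014 0.018 0.022]
rod 185 px 392.0 95.0 xy [ 856. -218.] wh 19 82 a 85 z90 [0.01  0.014 0.019]
rod 169 px 418.0 94.0 xy [ 857. -288.] wh 18 77 a 88 z90 [0.018 0.022 0.026]
rod 150 px 431.0 93.0 xy [ 860. -324.] wh 18 73 a 85 z90 [0.011 0.014 0.01
[... 1457 characters left out ...]
 205.0 xy [566. 115.] wh 28 16 a 77 z90 [-0.003  0.001  0.003]
rod 72 px 183.0 211.0 xy [562. 363.] wh 38 22 a 20 z90 [-0.002  0.     0.004]
rod 79 px 191.0 237.0 xy [499. 343.] wh 81 26 a 16 z90 [-0.002  0.001  0.004]
rod 778 px 380.0 248.0 xy [ 443. -170.] wh 44 129 a 77 z90 [-0.001  0.032  0.038]
rod 730 px 595.0 291.0 xy [ 317. -736.] wh 57 213 a 84 z90 [-0.001  0.064  0.069]
rod 686 px 611.0 289.0 xy [ 316. -776.] wh 77 216 a 87 z90 [-0.     0.064  0.069]
rod 593 px 627.0 287.0 xy [ 328. -810.] wh 46 196 a 90 z90 [0.057 0.065 0.069]
rod 656 px 580.0 289.0 xy [ 321. -685.] wh 72 205 a 82 z90 [0.    0.064 0.069]
rod 46 px 364.0 328.0 xy [ 223. -123.] wh 8 60 a 9 z90 [-0.003 -0.001  0.003]
```

```bash
cat >> h.py <<'E'
def bridge(s,P,c,ztop,tol=.006,rad=.085):
    "centre/yaw from the shoulder tops near c; returns sizes as check"
    m=masks(s)["white"]&(abs(P[...,2]-ztop)<tol)&(np.hypot(P[...,0]-c[0],P[...,1]-c[1])<rad)
    v,u=np.nonzero(m); q=onplane(s,u,v,ztop)[:,:2]
    cc,(w,h),a=cv2.minAreaRect((q*1000).astype(np.float32))
    if w<h: w,h,a=h,w,a+90
    print("bridge xy",np.round(cc,1),"yaw",round((a+90)%180-90,1),"LxW",round(w),round(h),"z",np.median(P[m][:,2]).round(4),"n",len(u))
def rod(s,P,c,r,rad=.09):
    "cylinder fit to the seen points of the rod near c"
    from scipy.optimize import least_squares
    m=masks(s)["rod"]&(P[...,2]>c[2]-r*.3)&(P[...,2]<c[2]+r*1.5)&(np.hypot(P[...,0]-c[0],P[...,1]-c[1])<rad)
    m=max(blobs(m,20),key=np.sum); p=P[m]; c0=p.mean(0); d=np.linalg.svd(p[:,:2]-c0[:2],full_matrices=False)[2][0]
    def res(k):
        n=np.array([-np.sin(k[0]),np.cos(k[0])]); return np.hypot(p[:,:2]@n-k[1],p[:,2]-k[2])-r
    y0=np.arctan(d[1]/d[0]); n0=np.array([-np.sin(y0),np.cos(y0)])
    k=least_squares(res,[y0,c0[:2]@n0,c[2]],loss="soft_l1",f_scale=.003).x
    a=np.array([np.cos(k[0]),np.sin(k[0])]); n=np.array([-a[1],a[0]]); t=np.percentile(p[:,:2]@a,[.5,99.5])
    print("rod xy",((a*t.mean()+n*k[1])*1000).round(1),"yaw",np.degrees(k[0]).round(1),"zaxis",(k[2]*1000).round(1),"len",((t[1]-t[0])*1000).round(1),"rms",res(k).std().round(4),"n",m.sum())
E
python3 - <<'E'
from h import *
s=snap("top"); P=cloud(s)
bridge(s,P,(.627,-.15),.05); bridge(s,P,(.624,.159),.041); bridge(s,P,(.507,.404),.04)
rod(s,P,(.443,-.17,.018),.018); rod(s,P,(.521,-.425,.014),.014); rod(s,P,(.43,.14,.01),.01)
go(.46,-.17,.25,-8)
E
```

```text
bridge xy [ 623.8 -149.3] yaw -1.6 LxW 105 84 z 0.0494 n 275
bridge xy [620.3 154.9] yaw -12.0 LxW 108 71 z 0.0407 n 290
bridge xy [505.8 399.4] yaw 18.0 LxW 107 83 z 0.0398 n 199
rod xy [ 443.3 -167.1] yaw -5.6 zaxis 18.0 len 127.7 rms 0.0017 n 652
rod xy [ 522.9 -419.9] yaw 1.1 zaxis 14.0 len 126.8 rms 0.0016 n 523
rod xy [436.4 145.8] yaw 15.6 zaxis 10.4 len 126.5 rms 0.0015 n 350
pos [ 0.1708 -0.6009  0.2448] yaw 15.9 tilt 0.06 -> turn wz 23.86 shift 0.2264 -0.4669 -0.0052
```

drive_tool(
  plan=[
    [0,0,0,0,0,7.2,1],
    [0,0,0,0,0,7.2,1],
    [0,0,0,0,0,7.2,1],
    [0.0207,-0.0417,0,0,0,0,1],
    [0.0207,-0.0417,0,0,0,0,1],
    [0.0207,-0.0417,0,0,0,0,1],
    [0.0207,-0.0417,0,0,0,0,1],
    [0.0207,-0.0417,0,0,0,0,1],
    [0.0207,-0.0417,0,0,0,0,1],
    [0.0207,-0.0417,0,0,0,0,1],
  ],
)

```text
t: 1.25
tcp_pos: [0.3449, -0.3237, 0.2455]
tool_rot: [0.999, -0.05, 0.0, 0.0]
force: [-0.1, 0.3, -0.1]
finger_gap: 0.998
gripper_force: 0.0
```

drive_tool(
  plan=[
    [0.0207,-0.0417,0,0,0,0,1],
    [0.0207,-0.0417,0,0,0,0,1],
    [0.0207,-0.0417,0,0,0,0,1],
    [0.0207,-0.0417,0,0,0,0,1],
    [0,0,0,0,0,0,1],
    [0,0,0,0,0,0,1],
  ],
)

```text
t: 1.85
tcp_pos: [0.4436, -0.1666, 0.2453]
tool_rot: [0.999, -0.048, -0.0, 0.0]
force: [0.0, 0.6, 0.5]
finger_gap: 1.001
gripper_force: 0.0
```

Run:
```python
from h import *
s=snap("wrist","w1"); P=cloud(s)
for f,a in [(bridge,((.624,-.149),.05)),(bridge,((.620,.155),.041)),(rod,((.443,-.167,.018),.018)),(rod,((.523,-.42,.014),.014)),(rod,((.436,.146,.010),.010)),(bridge,((.506,.4),.04))]:
    try: f(s,P,*a)
    except Exception as e: print(e)
go(.443,-.167,.018,-5.6)
```

```text
bridge xy [ 580.9 -152.3] yaw 89.1 LxW 83 19 z 0.0492 n 903
bridge xy [622.2 150.9] yaw -12.0 LxW 108 73 z 0.04 n 694
rod xy [ 445.8 -169.6] yaw -5.4 zaxis 17.1 len 128.2 rms 0.0009 n 1771
rod xy [ 525.  -422.6] yaw 1.2 zaxis 14.1 len 126.0 rms 0.0008 n 717
rod xy [438.8 143.5] yaw 15.8 zaxis 9.0 len 126.7 rms 0.0009 n 665
bridge xy [464.8 380.7] yaw -70.8 LxW 83 18 z 0.0384 n 104
pos [ 0.4432 -0.1676  0.2453] yaw -5.7 tilt 0.03 -> turn wz -0.07 shift -0.0003 -0.0006 0.2273
```

View pics/w1.png

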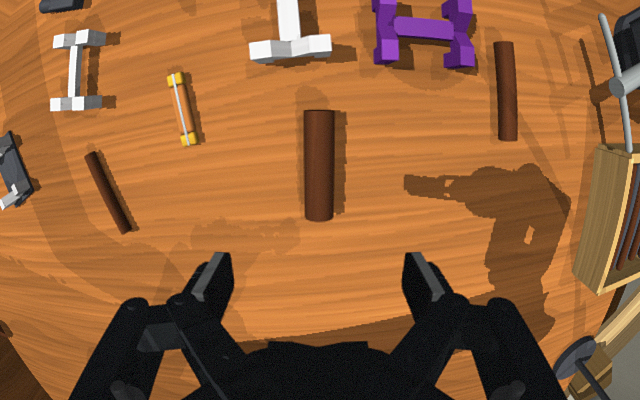

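The wrist view shows the thick rod at (318,165), midway between the fingers at (225..410). The narrow bridge, knife and thin rod are at left. Wrist and top positions agree to about 2.5 mm, and the heights match. Next I grasp the thick rod.

drive_tool(
  plan=[
    [0.0014,0.0014,0.035,0,0,0,1],
    [0,0,0.045,0,0,0,1],
    [0,0,0.045,0,0,0,1],
    [0,0,0.045,0,0,0,1],
    [0,0,0.037,0,0,0,1],
    [0,0,0.02,0,0,0,1],
    [0,0,0,0,0,0,1],
    [0,0,0,0,0,0,-1],
    [0,0,0,0,0,0,-1],
    [0,0,0,0,0,0,-1],
  ],
  newtons=50,
)

```text
t: 2.9
tcp_pos: [0.4452, -0.17, 0.0197]
tool_rot: [0.999, -0.05, 0.001, 0.001]
force: [0.3, 1.2, 0.2]
finger_gap: 0.513
gripper_force: 0.0
```

drive_tool(
  plan=[
    [0,0,0,0,0,0,-1],
    [0,0,0,0,0,0,-1],
    [0,0,0,0,0,0,-1],
  ],
)

```text
t: 3.2
tcp_pos: [0.4452, -0.1697, 0.0199]
tool_rot: [0.999, -0.05, 0.001, 0.001]
force: [-1.2, -1.1, 5.5]
finger_gap: 0.405
gripper_force: 49.3
```

drive_tool(
  plan=[
    [0,0,-0.02,0,0,0,-1],
    [0,0,-0.04,0,0,-7.9,-1],
    [0,0,-0.045,0,0,-7.9,-1],
    [0,0,-0.045,0,0,-7.9,-1],
    [0.0179,-0.0402,0,0,0,0,-1],
    [0.0179,-0.0402,0,0,0,0,-1],
    [0.0179,-0.0402,0,0,0,0,-1],
    [0.0179,-0.0402,0,0,0,0,-1],
    [0.0179,-0.0402,0,0,0,0,-1],
    [0.0179,-0.0402,0,0,0,0,-1],
  ],
)

```text
t: 4.2
tcp_pos: [0.4721, 0.0954, 0.1692]
tool_rot: [0.988, 0.156, 0.001, 0.0]
force: [0.8, -0.8, -0.5]
finger_gap: 0.403
gripper_force: 50.4
```

drive_tool(
  plan=[
    [0.0179,-0.0402,0,0,0,0,-1],
    [0.0179,-0.0402,0,0,0,0,-1],
    [0.0179,-0.0402,0,0,0,0,-1],
    [0.0179,-0.0402,0,0,0,0,-1],
    [0.0179,-0.0402,0,0,0,0,-1],
    [0.0179,-0.0402,0,0,0,0,-1],
    [0.0179,-0.0402,0,0,0,0,-1],
    [0,0,0,0,0,0,-1],
    [0,0,0,0,0,0,-1],
  ],
)

```text
t: 5.1
tcp_pos: [0.5038, 0.4005, 0.1685]
tool_rot: [0.988, 0.157, -0.0, 0.0]
force: [-0.1, -0.6, -0.3]
finger_gap: 0.405
gripper_force: 50.3
```

Run:
```python
from h import *
s=snap("wrist","w2"); P=cloud(s)
bridge(s,P,(.506,.4),.04)
s=snap("top"); Q=cloud(s); bridge(s,Q,(.506,.4),.04)
go(.507,.397,.04,18)
```

```text
bridge xy [509.4 398.1] yaw 18.0 LxW 106 84 z 0.0393 n 883
bridge xy [507.1 396.7] yaw 17.5 LxW 107 76 z 0.0399 n 124
pos [0.5039 0.3987 0.1684] yaw 18.0 tilt 0.09 -> turn wz -0.05 shift 0.0024 0.0025 0.1284
```

View pics/w2.png

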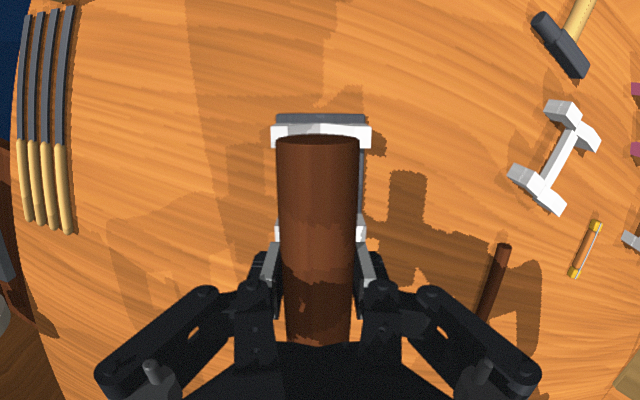

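The wrist view shows the held rod centred at column 318 over the cradle, whose plates span columns 272..371. The cradle is at about (508,398), yaw 18. Next I lower and release.

drive_tool(
  plan=[
    [0.0037,0.001,0.02,0,0,0,-1],
    [0,0,0.035,0,0,0,-1],
    [0,0,0.03,0,0,0,-1],
    [0,0,0.02,0,0,0,-1],
    [0,0,0.012,0,0,0,-1],
    [0,0,0.006,0,0,0,-1],
    [0,0,0.003,0,0,0,-1],
    [0,0,0.002,0,0,0,-1],
    [0,0,0.0,0,0,0,-1],
  ],
)

```text
t: 6.1
tcp_pos: [0.5091, 0.4002, 0.0411]
tool_rot: [0.988, 0.156, 0.001, -0.0]
force: [0.2, 1.1, -1.4]
finger_gap: 0.401
gripper_force: 50.3
```

drive_tool(
  plan=[
    [0,0,0.0015,0,0,0,-1],
    [0,0,0.0005,0,0,0,-1],
    [0,0,0,0,0,0,-0.1],
    [0,0,0,0,0,0,0.1],
    [0,0,0,0,0,0,0.3],
    [0,0,0,0,0,0,0.4],
    [0,0,-0.01,0,0,0,0.4],
    [0,0,-0.03,0,0,0,0.4],
    [0,0,-0.05,0,0,0,1],
    [0,0,-0.05,0,0,0,1],
  ],
)

```text
t: 7.1
tcp_pos: [0.508, 0.3997, 0.1796]
tool_rot: [0.988, 0.156, -0.001, 0.0]
force: [0.8, -0.2, 0.3]
finger_gap: 0.992
gripper_force: 0.0
```

drive_tool(
  plan=[
    [0,0,-0.05,0,0,0,1],
    [0,0,-0.03,0,0,0,1],
    [0,0,0,0,0,0,1],
  ],
)

```text
t: 7.4
tcp_pos: [0.5113, 0.4017, 0.2656]
tool_rot: [0.988, 0.156, 0.006, -0.002]
force: [-0.3, -0.9, 0.5]
finger_gap: 0.995
gripper_force: 0.0
```

Run:
```python
from h import *
for n in ("wrist","top"):
    s=snap(n,"p3"+n); P=cloud(s); bridge(s,P,(.507,.397),.04); rod(s,P,(.507,.397,.0375),.018)
    for f,a in [(bridge,((.624,-.149),.05)),(bridge,((.621,.153),.041)),(rod,((.438,.1445,.010),.010))]:
        try:f(s,P,*a)
        except Exception as e:print(e)
go(.625,-.150,.25,-1.6)
```

```text
bridge xy [508.5 397.8] yaw 17.8 LxW 106 83 z 0.0392 n 974
rod xy [509.5 398.2] yaw 18.0 zaxis 36.6 len 127.9 rms 0.001 n 1804
bridge xy [ 626.  -147.8] yaw 0.1 LxW 109 94 z 0.0496 n 320
bridge xy [622.1 154.8] yaw -11.9 LxW 109 76 z 0.0404 n 914
rod xy [445.3 145.3] yaw 15.7 zaxis 9.5 len 115.3 rms 0.0011 n 738
bridge xy [505.8 399.6] yaw 18.2 LxW 107 84 z 0.0402 n 163
rod xy [506.3 400.4] yaw 18.1 zaxis 37.7 len 127.9 rms 0.0015 n 691
bridge xy [ 623.8 -149.1] yaw -0.2 LxW 107 82 z 0.0494 n 288
bridge xy [620.2 154.6] yaw -12.0 LxW 108 72 z 0.0409 n 302
rod xy [436.1 145.8] yaw 15.4 zaxis 10.4 len 127.1 rms 0.0016 n 345
pos [0.5085 0.4001 0.2597] yaw 18.0 tilt 0.12 -> turn wz 19.56 shift 0.1318 0.5466 0.0097
```

The thick rod is seated: its axis is within 1 mm of the cradle's and its height is right. Next is the wide bridge.

drive_tool(
  plan=[
    [0,0,0,0,0,6.3,1],
    [0,0,0,0,0,6.3,1],
    [0,0,0,0,0,6.2,1],
    [0.0095,0.0422,0,0,0,0,1],
    [0.0095,0.0422,0,0,0,0,1],
    [0.0095,0.0422,0,0,0,0,1],
    [0.0095,0.0422,0,0,0,0,1],
    [0.0095,0.0422,0,0,0,0,1],
    [0.0095,0.0422,0,0,0,0,1],
    [0.0095,0.0422,0,0,0,0,1],
  ],
)

```text
t: 8.5
tcp_pos: [0.5694, 0.1019, 0.2561]
tool_rot: [1.0, -0.007, -0.002, -0.0]
force: [0.4, 0.4, -0.8]
finger_gap: 0.999
gripper_force: 0.0
```

drive_tool(
  plan=[
    [0.0095,0.0422,0,0,0,0,1],
    [0.0095,0.0422,0,0,0,0,1],
    [0.0095,0.0422,0,0,0,0,1],
    [0.0095,0.0422,0,0,0,0,1],
    [0.0095,0.0422,0,0,0,0,1],
    [0.0095,0.0422,0,0,0,0,1],
    [0,0,0.03,0,0,0,1],
    [0,0,0.03,0,0,0,1],
    [0,0,0,0,0,0,1],
    [0,0,0,0,0,0,1],
  ],
)

```text
t: 9.5
tcp_pos: [0.6229, -0.1499, 0.1966]
tool_rot: [1.0, -0.007, -0.002, -0.001]
force: [-1.1, 0.0, 0.6]
finger_gap: 1.0
gripper_force: 0.0
```

Run:
```python
from h import *
s=snap("wrist","w4"); P=cloud(s); bridge(s,P,(.625,-.149),.05)
go(.625,-.149,.029,-.8)
```

```text
bridge xy [ 626.8 -152.6] yaw -0.6 LxW 108 84 z 0.0492 n 2262
pos [ 0.6241 -0.1501  0.1982] yaw -0.8 tilt 0.04 -> turn wz -0.02 shift 0.0009 -0.0011 0.1692
```

View pics/w4.png

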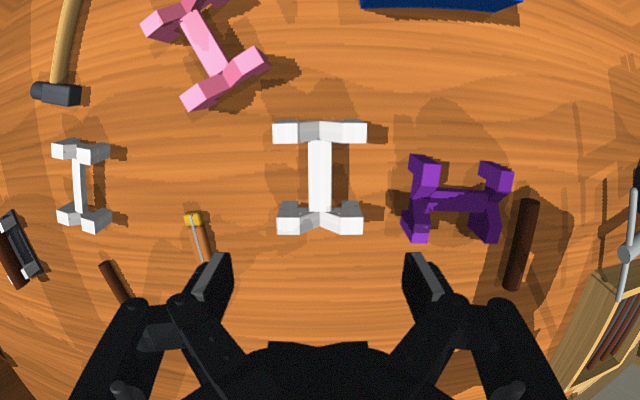

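The wide bridge is at (320,178) px, square between the fingers, with LxW 108x84 and height 49 mm as specified. Purple is clear on the right. Next I grasp the bar.

drive_tool(
  plan=[
    [0.0019,0.0014,0.03,0,0,0,1],
    [0,0,0.04,0,0,0,1],
    [0,0,0.04,0,0,0,1],
    [0,0,0.035,0,0,0,1],
    [0,0,0.015,0,0,0,1],
    [0,0,0.0085,0,0,0,1],
    [0,0,0,0,0,0,1],
    [0,0,0,0,0,0,-1],
    [0,0,0,0,0,0,-1],
    [0,0,0,0,0,0,-1],
  ],
  newtons=60,
)

```text
t: 10.55
tcp_pos: [0.6268, -0.1522, 0.0314]
tool_rot: [1.0, -0.007, 0.001, 0.001]
force: [0.1, -0.7, 0.2]
finger_gap: 0.516
gripper_force: 0.0
```

drive_tool(
  plan=[
    [0,0,0,0,0,0,-1],
    [0,0,0,0,0,0,-1],
    [0,0,0,0,0,0,-1],
    [0,0,0,0,0,0,-1],
  ],
)

```text
t: 10.95
tcp_pos: [0.6265, -0.1521, 0.0308]
tool_rot: [1.0, -0.007, 0.001, 0.0]
force: [-0.1, -0.3, 5.5]
finger_gap: 0.244
gripper_force: 59.9
```

drive_tool(
  plan=[
    [0,0,-0.02,0,0,0,-1],
    [0,0,-0.04,0,0,0,-1],
    [0,0,-0.04,0,0,-6.3,-1],
    [0,0,-0.04,0,0,-6.3,-1],
    [0,0,-0.02,0,0,-6.2,-1],
    [0.0045,-0.0431,0,0,0,0,-1],
    [0.0045,-0.0431,0,0,0,0,-1],
    [0.0045,-0.0431,0,0,0,0,-1],
    [0.0045,-0.0431,0,0,0,0,-1],
    [0.0045,-0.0431,0,0,0,0,-1],
  ],
)

```text
t: 11.95
tcp_pos: [0.5795, 0.0617, 0.1889]
tool_rot: [0.988, 0.156, -0.001, -0.0]
force: [-0.3, 0.5, -2.7]
finger_gap: 0.241
gripper_force: 59.2
```

drive_tool(
  plan=[
    [0.0045,-0.0431,0,0,0,0,-1],
    [0.0045,-0.0431,0,0,0,0,-1],
    [0.0045,-0.0431,0,0,0,0,-1],
    [0.0045,-0.0431,0,0,0,0,-1],
    [0.0045,-0.0431,0,0,0,0,-1],
    [0.0045,-0.0431,0,0,0,0,-1],
    [0.0045,-0.0431,0,0,0,0,-1],
    [0.0035,-0.0401,0,0,0,0,-1],
    [0,0,0,0,0,0,-1],
    [0,0,0,0,0,0,-1],
  ],
)

```text
t: 12.95
tcp_pos: [0.5074, 0.3965, 0.1886]
tool_rot: [0.988, 0.157, -0.001, 0.001]
force: [0.1, -0.7, -2.7]
finger_gap: 0.24
gripper_force: 59.4
```

Run:
```python
from h import *
go(.5085,.3985,.0708,18)
s=snap("wrist","w5"); P=cloud(s)
```

```text
pos [0.5074 0.3965 0.1886] yaw 18.1 tilt 0.15 -> turn wz 0.11 shift 0.0016 -0.0016 0.1178
```

View pics/w5.png

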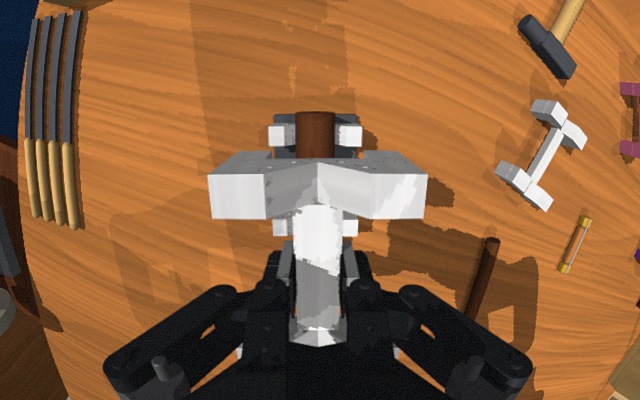

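The bridge is held square at column 318, and the cradle with its rod is centred at column 315. Next I lower it.

drive_tool(
  plan=[
    [0.0016,-0.0012,0.03,0,0,0,-1],
    [0,0,0.03,0,0,0,-1],
    [0,0,0.025,0,0,0,-1],
    [0,0,0.015,0,0,0,-1],
    [0,0,0.01,0,0,0,-1],
    [0,0,0.004,0,0,0,-1],
    [0,0,0.002,0,0,0,-1],
    [0,0,0,0,0,0,-1],
  ],
)

```text
t: 13.8
tcp_pos: [0.5105, 0.3979, 0.0746]
tool_rot: [0.988, 0.156, 0.001, -0.0]
force: [0.1, 0.2, -3.2]
finger_gap: 0.239
gripper_force: 59.4
```

drive_tool(
  plan=[
    [0,0,0.001,0,0,0,-1],
    [0,0,0.001,0,0,0,-1],
    [0,0,0.001,0,0,0,-1],
    [0,0,0,0,0,0,-1],
    [0,0,0,0,0,0,-1],
  ],
)

```text
t: 14.3
tcp_pos: [0.5098, 0.3978, 0.0709]
tool_rot: [0.988, 0.156, -0.0, -0.0]
force: [0.1, 0.5, -2.0]
finger_gap: 0.239
gripper_force: 59.4
```

drive_tool(
  plan=[
    [0,0,0.0007,0,0,0,-1],
    [0,0,0,0,0,0,-1],
    [0,0,0,0,0,0,-0.4],
    [0,0,0,0,0,0,-0.2],
    [0,0,0,0,0,0,0.1],
    [0,0,0,0,0,0,0.1],
    [0,0,-0.02,0,0,0,0.1],
    [0,0,-0.04,0,0,0,0.5],
    [0,0,-0.05,0,0,0,1],
    [0,0,-0.05,0,0,0,1],
  ],
)

```text
t: 15.3
tcp_pos: [0.5095, 0.3974, 0.2311]
tool_rot: [0.988, 0.156, -0.001, 0.0]
force: [1.1, 0.4, -0.1]
finger_gap: 0.996
gripper_force: 0.0
```

drive_tool(
  plan=[
    [0,0,-0.03,0,0,0,1],
    [0,0,0,0,0,0,1],
    [0,0,0,0,0,0,1],
  ],
)

```text
t: 15.6
tcp_pos: [0.5099, 0.3977, 0.2608]
tool_rot: [0.988, 0.156, 0.001, -0.0]
force: [-0.8, -0.3, -0.8]
finger_gap: 0.996
gripper_force: 0.0
```

Run:
```python
from h import *
for n in ("wrist","top"):
    s=snap(n,"p6"+n); P=cloud(s); bridge(s,P,(.507,.397),.09); 
rod(s,P,(.523,-.420,.014),.014)
go(.524,-.421,.2,1.1)
```

```text
bridge xy [510.5 396. ] yaw 17.9 LxW 108 84 z 0.0893 n 1920
bridge xy [508.1 398.1] yaw 17.9 LxW 108 84 z 0.0902 n 275
rod xy [ 522.8 -420. ] yaw 0.9 zaxis 13.9 len 126.7 rms 0.0015 n 522
pos [0.5088 0.3971 0.2583] yaw 18.0 tilt 0.21 -> turn wz 16.85 shift -0.0006 0.8183 0.0583
```

View pics/p6wrist.png

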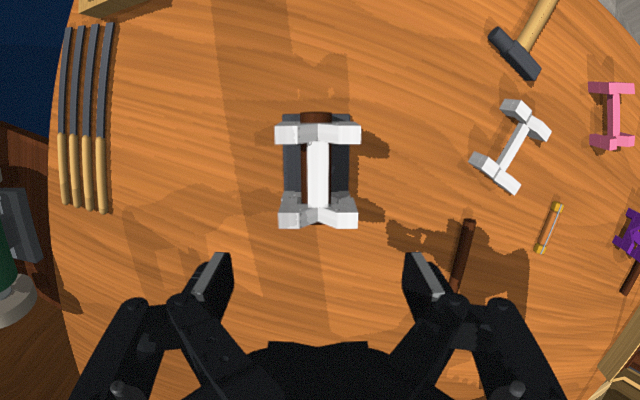

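The wide bridge stands flat and square on the cradle (z 0.090, within 2 mm). Next is the middle rod.

drive_tool(
  plan=[
    [0,0,0,0,0,5.6,1],
    [0,0,0,0,0,5.6,1],
    [0,0,0,0,0,5.7,1],
    [0,0.0455,0,0,0,0,1],
    [0,0.0455,0,0,0,0,1],
    [0,0.0455,0,0,0,0,1],
    [0,0.0455,0,0,0,0,1],
    [0,0.0455,0,0,0,0,1],
    [0,0.0455,0,0,0,0,1],
    [0,0.0455,0,0,0,0,1],
  ],
)

```text
t: 16.7
tcp_pos: [0.5145, 0.0776, 0.2582]
tool_rot: [1.0, 0.009, -0.002, -0.0]
force: [0.7, 0.2, -0.4]
finger_gap: 0.998
gripper_force: 0.0
```

drive_tool(
  plan=[
    [0,0.0455,0,0,0,0,1],
    [0,0.0455,0,0,0,0,1],
    [0,0.0455,0,0,0,0,1],
    [0,0.0455,0,0,0,0,1],
    [0,0.0455,0,0,0,0,1],
    [0,0.0455,0,0,0,0,1],
    [0,0.0455,0,0,0,0,1],
    [0,0.0455,0,0,0,0,1],
    [0,0.0455,0,0,0,0,1],
    [0,0.0455,0,0,0,0,1],
  ],
)

```text
t: 17.7
tcp_pos: [0.5231, -0.3768, 0.2575]
tool_rot: [1.0, 0.009, -0.002, -0.002]
force: [-0.5, -0.3, 0.8]
finger_gap: 0.997
gripper_force: 0.0
```

drive_tool(
  plan=[
    [0,0,0.03,0,0,0,1],
    [0,0,0.028,0,0,0,1],
    [0,0,0,0,0,0,1],
    [0,0,0,0,0,0,1],
  ],
)

```text
t: 18.1
tcp_pos: [0.5235, -0.3749, 0.2003]
tool_rot: [1.0, 0.009, -0.001, -0.002]
force: [-0.4, -0.5, 0.3]
finger_gap: 0.999
gripper_force: 0.0
```

Run:
```python
from h import *
s=snap("wrist","w7"); P=cloud(s); rod(s,P,(.524,-.421,.014),.014)
go(.524,-.4215,.018,1.1)
```

```text
rod xy [ 526.2 -422.3] yaw 1.2 zaxis 13.1 len 127.2 rms 0.0007 n 1168
pos [ 0.5244 -0.3755  0.2019] yaw 1.1 tilt 0.04 -> turn wz -0.02 shift -0.0012 0.046 0.1839
```

drive_tool(
  plan=[
    [0.0003,0.0465,0,0,0,0,0.5],
    [0,0,0.03,0,0,0,0.5],
    [0,0,0.04,0,0,0,0.5],
    [0,0,0.04,0,0,0,0.5],
    [0,0,0.04,0,0,0,0.5],
    [0,0,0.02,0,0,0,0.5],
    [0,0,0.0135,0,0,0,0.5],
    [0,0,0,0,0,0,0.5],
    [0,0,0,0,0,0,-1],
    [0,0,0,0,0,0,-1],
  ],
  newtons=50,
)

```text
t: 19.15
tcp_pos: [0.5266, -0.4233, 0.0208]
tool_rot: [1.0, 0.009, 0.001, 0.002]
force: [-1.2, 0.4, -0.6]
finger_gap: 0.421
gripper_force: 0.0
```

drive_tool(
  plan=[
    [0,0,0,0,0,0,-1],
    [0,0,0,0,0,0,-1],
    [0,0,0,0,0,0,-1],
    [0,0,0,0,0,0,-1],
  ],
)

```text
t: 19.55
tcp_pos: [0.5265, -0.4232, 0.0209]
tool_rot: [1.0, 0.009, 0.001, 0.001]
force: [0.2, 1.3, 6.3]
finger_gap: 0.307
gripper_force: 49.4
```

drive_tool(
  plan=[
    [0,0,-0.02,0,0,0,-1],
    [0,0,-0.05,0,0,-5.6,-1],
    [0,0,-0.05,0,0,-5.6,-1],
    [0,0,-0.05,0,0,-5.7,-1],
    [0,0,-0.04,0,0,0,-1],
    [0.0079,-0.0453,0,0,0,0,-1],
    [0.0079,-0.0453,0,0,0,0,-1],
    [0.0079,-0.0453,0,0,0,0,-1],
    [0.0079,-0.0453,0,0,0,0,-1],
    [0.0079,-0.0453,0,0,0,0,-1],
  ],
)

```text
t: 20.55
tcp_pos: [0.4924, -0.1928, 0.2291]
tool_rot: [0.988, 0.156, 0.0, 0.0]
force: [0.8, -0.3, -0.9]
finger_gap: 0.307
gripper_force: 49.5
```

drive_tool(
  plan=[
    [0.0079,-0.0453,0,0,0,0,-1],
    [0.0079,-0.0453,0,0,0,0,-1],
    [0.0079,-0.0453,0,0,0,0,-1],
    [0.0079,-0.0453,0,0,0,0,-1],
    [0.0079,-0.0453,0,0,0,0,-1],
    [0.0079,-0.0453,0,0,0,0,-1],
    [0.0079,-0.0453,0,0,0,0,-1],
    [0.0079,-0.0453,0,0,0,0,-1],
    [0.0079,-0.0453,0,0,0,0,-1],
    [0.0079,-0.0453,0,0,0,0,-1],
  ],
)

```text
t: 21.55
tcp_pos: [0.4279, 0.2626, 0.2291]
tool_rot: [0.988, 0.156, 0.001, 0.0]
force: [0.5, 0.7, -0.6]
finger_gap: 0.305
gripper_force: 49.5
```

drive_tool(
  plan=[
    [0.0079,-0.0453,0,0,0,0,-1],
    [0.0079,-0.0453,0,0,0,0,-1],
    [0.0079,-0.0453,0,0,0,0,-1],
    [0,0,0,0,0,0,-1],
    [0,0,0,0,0,0,-1],
  ],
)

```text
t: 22.05
tcp_pos: [0.4084, 0.398, 0.2286]
tool_rot: [0.988, 0.157, -0.0, 0.0]
force: [0.5, -0.2, -0.8]
finger_gap: 0.307
gripper_force: 49.5
```

Run:
```python
from h import *
go(.5097,.397,.0967,18)
s=snap("wrist","w8"); P=cloud(s); bridge(s,P,(.5097,.397),.09); rod(s,P,(.51,.397,.224),.014)
```

```text
pos [0.4084 0.398  0.2286] yaw 18.1 tilt 0.03 -> turn wz 0.12 shift 0.096 0.0322 0.1319
bridge xy [510.6 395.8] yaw 18.0 LxW 107 84 z 0.0893 n 2383
rod xy [443.6 407.8] yaw 18.2 zaxis 220.5 len 53.6 rms 0.0015 n 2958
```

View pics/w8.png

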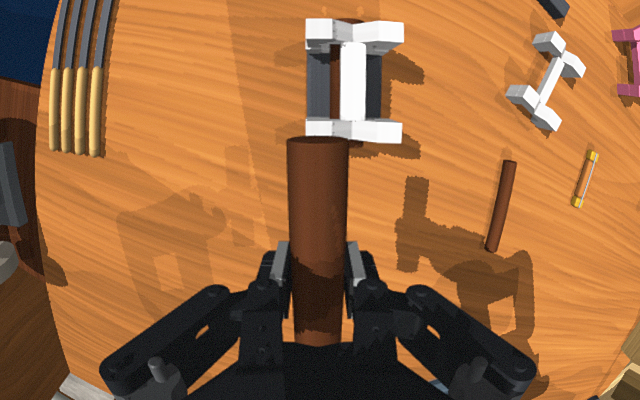

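I made an arithmetic slip in x: the bridge is ahead, at (353,80) px. I correct by about +0.096 and +0.033, then lower.

drive_tool(
  plan=[
    [0.032,0.011,0,0,0,0,-1],
    [0.032,0.011,0,0,0,0,-1],
    [0.032,0.011,0,0,0,0,-1],
    [0,0,0.02,0,0,0,-1],
    [0,0,0.03,0,0,0,-1],
    [0,0,0.03,0,0,0,-1],
    [0,0,0.01,0,0,0,-1],
    [0,0,0,0,0,0,-1],
    [0,0,0,0,0,0,-1],
  ],
)

```text
t: 23.0
tcp_pos: [0.5117, 0.3952, 0.1398]
tool_rot: [0.988, 0.156, 0.001, -0.0]
force: [-0.7, -0.3, 0.9]
finger_gap: 0.305
gripper_force: 49.5
```

Run:
```python
from h import *
go(.51,.3965,.0967,18)
snap("wrist","w9")
```

```text
pos [0.5117 0.3952 0.1398] yaw 17.9 tilt 0.1 -> turn wz -0.1 shift -0.0012 -0.0018 0.0431
```

View pics/w9.png

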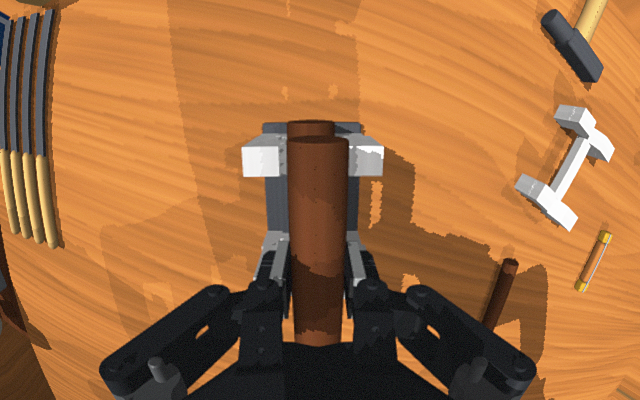

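The rod is centred at column 318 and the bridge's front plate at column 313, so I nudge about 2 mm left and lower.

drive_tool(
  plan=[
    [-0.001,-0.002,0.01,0,0,0,-1],
    [0,0,0.015,0,0,0,-1],
    [0,0,0.008,0,0,0,-1],
    [0,0,0.004,0,0,0,-1],
    [0,0,0.002,0,0,0,-1],
    [0,0,0.001,0,0,0,-1],
    [0,0,0,0,0,0,-1],
    [0,0,0,0,0,0,-1],
  ],
)

```text
t: 23.85
tcp_pos: [0.5094, 0.3973, 0.099]
tool_rot: [0.988, 0.156, 0.0, -0.0]
force: [-0.4, -0.2, -0.4]
finger_gap: 0.305
gripper_force: 49.5
```

drive_tool(
  plan=[
    [0,0,0.001,0,0,0,-1],
    [0,0,0.001,0,0,0,-1],
    [0,0,0,0,0,0,-1],
    [0,0,0,0,0,0,-0.3],
    [0,0,0,0,0,0,-0.1],
    [0,0,0,0,0,0,0.1],
    [0,0,0,0,0,0,0.2],
    [0,0,-0.01,0,0,0,0.2],
    [0,0,-0.03,0,0,0,0.2],
    [0,0,-0.05,0,0,0,0.6],
  ],
)

```text
t: 24.85
tcp_pos: [0.5071, 0.3959, 0.1847]
tool_rot: [0.988, 0.156, -0.004, 0.001]
force: [-0.1, 0.1, 0.1]
finger_gap: 0.756
gripper_force: 0.0
```

drive_tool(
  plan=[
    [0,0,-0.05,0,0,0,1],
    [0,0,-0.03,0,0,0,1],
    [0,0,0,0,0,0,1],
    [0,0,0,0,0,0,1],
  ],
)

```text
t: 25.25
tcp_pos: [0.5092, 0.3973, 0.2681]
tool_rot: [0.988, 0.156, 0.001, -0.0]
force: [-0.2, -0.5, -0.1]
finger_gap: 0.996
gripper_force: 0.0
```

Run:
```python
from h import *
for n in ("wrist","top"):
    s=snap(n,"p10"+n); P=cloud(s); bridge(s,P,(.509,.397),.09); rod(s,P,(.509,.397,.09),.014); bridge(s,P,(.621,.154),.041)
go(.621,.154,.2,-12)
```

```text
bridge xy [510.6 396.3] yaw 18.1 LxW 107 84 z 0.0894 n 1722
rod xy [508.9 395.7] yaw 18.1 zaxis 88.9 len 127.1 rms 0.0006 n 1447
bridge xy [622.5 155.1] yaw -11.9 LxW 109 77 z 0.0404 n 925
bridge xy [508.1 398.1] yaw 17.9 LxW 108 84 z 0.0903 n 253
rod xy [505.4 397.8] yaw 17.9 zaxis 90.2 len 127.8 rms 0.0016 n 599
bridge xy [620.2 154.6] yaw -12.0 LxW 108 72 z 0.0405 n 296
pos [0.5081 0.3966 0.2654] yaw 18.0 tilt 0.17 -> turn wz 29.96 shift 0.1609 0.2139 0.0654
```

The middle rod is seated. Next is the narrow bridge.

drive_tool(
  plan=[
    [0,0,0,0,0,7.5,1],
    [0,0,0,0,0,7.5,1],
    [0,0,0,0,0,7.5,1],
    [0,0,0,0,0,7.5,1],
    [0.0268,0.0357,0,0,0,0,1],
    [0.0268,0.0357,0,0,0,0,1],
    [0.0268,0.0357,0,0,0,0,1],
    [0.0268,0.0357,0,0,0,0,1],
    [0.0268,0.0357,0,0,0,0,1],
    [0.0268,0.0357,0,0,0,0,1],
  ],
)

```text
t: 26.35
tcp_pos: [0.6212, 0.1524, 0.2643]
tool_rot: [0.994, -0.105, -0.002, 0.0]
force: [0.9, 0.7, -0.5]
finger_gap: 1.0
gripper_force: 0.0
```

drive_tool(
  plan=[
    [0,0,0.03,0,0,0,1],
    [0,0,0.035,0,0,0,1],
    [0,0,0,0,0,0,1],
    [0,0,0,0,0,0,1],
  ],
)

```text
t: 26.75
tcp_pos: [0.6207, 0.1541, 0.2]
tool_rot: [0.994, -0.105, -0.002, 0.0]
force: [-0.7, -0.0, 0.1]
finger_gap: 1.003
gripper_force: 0.0
```

Run:
```python
from h import *
s=snap("wrist","w11"); P=cloud(s); bridge(s,P,(.621,.154),.041)
go(.622,.153,.0295,-12)
```

```text
bridge xy [622.9 153. ] yaw -12.0 LxW 107 72 z 0.0403 n 2082
pos [0.6218 0.1544 0.2016] yaw -12.0 tilt 0.03 -> turn wz -0.01 shift 0.0005 0.0014 0.1721
```

drive_tool(
  plan=[
    [0.0008,0.001,0.03,0,0,0,1],
    [0,0,0.04,0,0,0,1],
    [0,0,0.04,0,0,0,1],
    [0,0,0.035,0,0,0,1],
    [0,0,0.018,0,0,0,1],
    [0,0,0.009,0,0,0,1],
    [0,0,0,0,0,0,1],
    [0,0,0,0,0,0,-1],
    [0,0,0,0,0,0,-1],
    [0,0,0,0,0,0,-1],
  ],
  newtons=60,
)

```text
t: 27.8
tcp_pos: [0.6233, 0.1532, 0.0312]
tool_rot: [0.994, -0.105, 0.001, -0.0]
force: [1.0, -1.1, 0.3]
finger_gap: 0.514
gripper_force: 0.0
```

drive_tool(
  plan=[
    [0,0,0,0,0,0,-1],
    [0,0,0,0,0,0,-1],
    [0,0,0,0,0,0,-1],
    [0,0,0,0,0,0,-1],
    [0,0,0,0,0,0,-1],
  ],
)

```text
t: 28.3
tcp_pos: [0.6227, 0.153, 0.0304]
tool_rot: [0.994, -0.105, 0.0, -0.0]
force: [-0.9, 0.0, 4.6]
finger_gap: 0.139
gripper_force: 61.8
```

Run:
```python
from h import *
go(.5095,.3967,.25,18)
```

```text
pos [0.6227 0.153  0.0304] yaw -12.0 tilt 0.06 -> turn wz -30.04 shift -0.0323 -0.2667 -0.2196
```

drive_tool(
  plan=[
    [0,0,-0.02,0,0,0,-1],
    [0,0,-0.04,0,0,0,-1],
    [0,0,-0.04,0,0,-7.5,-1],
    [0,0,-0.04,0,0,-7.5,-1],
    [0,0,-0.04,0,0,-7.5,-1],
    [0,0,0,0,0,-7.5,-1],
    [-0.0054,-0.0445,0,0,0,0,-1],
    [-0.0054,-0.0445,0,0,0,0,-1],
    [-0.0054,-0.0445,0,0,0,0,-1],
    [-0.0054,-0.0445,0,0,0,0,-1],
  ],
)

```text
t: 29.3
tcp_pos: [0.5453, 0.3166, 0.2085]
tool_rot: [0.988, 0.156, -0.001, 0.0]
force: [0.1, -0.6, -2.6]
finger_gap: 0.144
gripper_force: 60.8
```

drive_tool(
  plan=[
    [-0.0054,-0.0445,0,0,0,0,-1],
    [-0.0054,-0.0445,0,0,0,0,-1],
    [0,0,0,0,0,0,-1],
    [0,0,0,0,0,0,-1],
  ],
)

```text
t: 29.7
tcp_pos: [0.5077, 0.3977, 0.2085]
tool_rot: [0.988, 0.158, -0.001, 0.001]
force: [-0.4, -0.7, -2.0]
finger_gap: 0.146
gripper_force: 60.8
```

Run:
```python
from h import *
s=snap("wrist","w12"); P=cloud(s)
go(.5100,.3965,.1204,18)
```

```text
pos [0.5085 0.3967 0.2087] yaw 18.0 tilt 0.12 -> turn wz 0.02 shift 0.0013 0.0006 0.0883
```

View pics/w12.png

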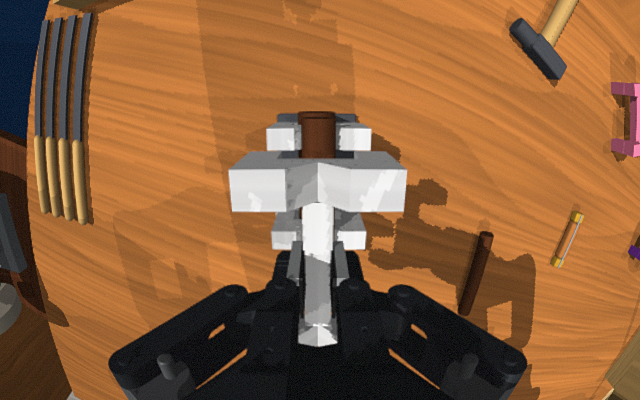

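The narrow bridge (column 318) is centred over the wide one (columns 266..371, centre 318). Next I lower it.

drive_tool(
  plan=[
    [0.001,0,0.02,0,0,0,-1],
    [0,0,0.03,0,0,0,-1],
    [0,0,0.02,0,0,0,-1],
    [0,0,0.01,0,0,0,-1],
    [0,0,0.004,0,0,0,-1],
    [0,0,0.002,0,0,0,-1],
    [0,0,0.001,0,0,0,-1],
    [0,0,0,0,0,0,-1],
    [0,0,0,0,0,0,-1],
  ],
)

```text
t: 30.65
tcp_pos: [0.5105, 0.3976, 0.1235]
tool_rot: [0.988, 0.156, 0.001, -0.0]
force: [-0.1, 0.2, -2.8]
finger_gap: 0.143
gripper_force: 60.8
```

drive_tool(
  plan=[
    [0,0,0.001,0,0,0,-1],
    [0,0,0.001,0,0,0,-1],
    [0,0,0.0005,0,0,0,-1],
    [0,0,0,0,0,0,-1],
    [0,0,0,0,0,0,-1],
  ],
)

```text
t: 31.15
tcp_pos: [0.5101, 0.3974, 0.1205]
tool_rot: [0.988, 0.156, 0.0, -0.0]
force: [-1.2, -0.0, 0.6]
finger_gap: 0.141
gripper_force: 61.2
```

drive_tool(
  plan=[
    [0,0,0,0,0,0,-0.6],
    [0,0,0,0,0,0,-0.4],
    [0,0,0,0,0,0,-0.1],
    [0,0,0,0,0,0,0.1],
    [0,0,0,0,0,0,0.1],
    [0,0,-0.02,0,0,0,0.1],
    [0,0,-0.04,0,0,0,0.1],
    [0,0,-0.04,0,0,0,0.6],
    [0,0,-0.04,0,0,0,1],
    [0,0,-0.02,0,0,0,1],
  ],
)

```text
t: 32.15
tcp_pos: [0.5115, 0.3981, 0.2846]
tool_rot: [0.988, 0.156, 0.003, -0.001]
force: [-0.4, 0.5, 0.2]
finger_gap: 0.997
gripper_force: 0.0
```

drive_tool(
  plan=[
    [0,0,0,0,0,0,1],
    [0,0,0,0,0,0,1],
    [0,0,0,0,0,0,1],
  ],
)

```text
t: 32.45
tcp_pos: [0.5091, 0.3967, 0.2781]
tool_rot: [0.988, 0.156, -0.002, 0.001]
force: [-0.5, -0.4, -0.7]
finger_gap: 0.999
gripper_force: 0.0
```

Run:
```python
from h import *
for n in ("wrist","top"):
    s=snap(n,"p13"+n); P=cloud(s); bridge(s,P,(.509,.397),.131); bridge(s,P,(.509,.397),.09); rod(s,P,(.437,.144,.01),.01)
go(.438,.1435,.2,15.6)
```

```text
bridge xy [510.3 395.8] yaw 17.8 LxW 108 72 z 0.1303 n 2260
bridge xy [511.6 396.4] yaw 18.0 LxW 106 84 z 0.0891 n 257
rod xy [442.1 144.4] yaw 15.6 zaxis 9.4 len 122.8 rms 0.0011 n 721
bridge xy [508.  397.9] yaw 17.7 LxW 108 72 z 0.131 n 325
bridge xy [527.3 375.7] yaw 17.4 LxW 100 28 z 0.0888 n 8
rod xy [436.4 145.8] yaw 15.7 zaxis 10.3 len 126.5 rms 0.0015 n 347
pos [0.5092 0.3968 0.278 ] yaw 18.0 tilt 0.23 -> turn wz 2.36 shift -0.1367 0.2248 0.078
```

drive_tool(
  plan=[
    [0,0,0,0,0,2.3,1],
    [-0.0228,0.0375,0,0,0,0,1],
    [-0.0228,0.0375,0,0,0,0,1],
    [-0.0228,0.0375,0,0,0,0,1],
    [-0.0228,0.0375,0,0,0,0,1],
    [-0.0228,0.0375,0,0,0,0,1],
    [-0.0228,0.0375,0,0,0,0,1],
    [0,0,0.04,0,0,0,0.3],
    [0,0,0.038,0,0,0,0.3],
    [0,0,0,0,0,0,0.3],
  ],
)

```text
t: 33.55
tcp_pos: [0.4352, 0.1428, 0.198]
tool_rot: [0.991, 0.136, -0.006, -0.0]
force: [-0.3, -0.4, 0.8]
finger_gap: 0.65
gripper_force: 0.0
```

drive_tool(
  plan=[
    [0,0,0,0,0,0,0.3],
  ],
)

```text
t: 33.65
tcp_pos: [0.4388, 0.1437, 0.2016]
tool_rot: [0.991, 0.136, -0.001, -0.0]
force: [1.4, -0.9, 0.8]
finger_gap: 0.647
gripper_force: 0.0
```

Run:
```python
from h import *
s=snap("wrist","w14"); P=cloud(s); rod(s,P,(.437,.144,.01),.01)
go(.438,.1435,.016,15.7)
```

```text
rod xy [439.5 144.2] yaw 15.7 zaxis 9.8 len 128.0 rms 0.0006 n 671
pos [0.4398 0.144  0.2026] yaw 15.7 tilt 0.03 -> turn wz -0.02 shift -0.0018 -0.0 0.1866
```

drive_tool(
  plan=[
    [-0.001,0,0.03,0,0,0,0.3],
    [0,0,0.045,0,0,0,0.3],
    [0,0,0.045,0,0,0,0.3],
    [0,0,0.04,0,0,0,0.3],
    [0,0,0.018,0,0,0,0.3],
    [0,0,0.0085,0,0,0,0.3],
    [0,0,0,0,0,0,0.3],
    [0,0,0,0,0,0,-1],
    [0,0,0,0,0,0,-1],
    [0,0,0,0,0,0,-1],
  ],
  newtons=50,
)

```text
t: 34.7
tcp_pos: [0.4392, 0.1436, 0.0171]
tool_rot: [0.991, 0.136, 0.002, 0.0]
force: [0.3, 0.5, 5.0]
finger_gap: 0.215
gripper_force: 48.7
```

drive_tool(
  plan=[
    [0,0,0,0,0,0,-1],
    [0,0,0,0,0,0,-1],
    [0,0,0,0,0,0,-1],
  ],
)

```text
t: 35.0
tcp_pos: [0.4392, 0.1436, 0.0171]
tool_rot: [0.991, 0.136, 0.002, 0.0]
force: [-0.4, 0.8, 5.9]
finger_gap: 0.213
gripper_force: 48.7
```

Run:
```python
from h import *
go(.51,.3965,.25,17.9)
```

```text
pos [0.4392 0.1436 0.0171] yaw 15.7 tilt 0.2 -> turn wz -2.24 shift 0.1451 -0.2189 -0.2329
```

drive_tool(
  plan=[
    [0,0,-0.02,0,0,0,-1],
    [0,0,-0.05,0,0,0,-1],
    [0,0,-0.05,0,0,-2.2,-1],
    [0,0,-0.05,0,0,0,-1],
    [0,0,-0.045,0,0,0,-1],
    [0,0,-0.018,0,0,0,-1],
    [0.0242,-0.0365,0,0,0,0,-1],
    [0.0242,-0.0365,0,0,0,0,-1],
    [0.0242,-0.0365,0,0,0,0,-1],
    [0.0242,-0.0365,0,0,0,0,-1],
  ],
)

```text
t: 36.0
tcp_pos: [0.4854, 0.3136, 0.2498]
tool_rot: [0.988, 0.155, 0.001, -0.0]
force: [-0.3, -1.5, -0.3]
finger_gap: 0.209
gripper_force: 49.1
```

drive_tool(
  plan=[
    [0.0242,-0.0365,0,0,0,0,-1],
    [0.0242,-0.0365,0,0,0,0,-1],
    [0,0,0,0,0,0,-1],
    [0,0,0.02,0,0,0,-1],
    [0,0,0.02,0,0,0,-1],
    [0,0,0.02,0,0,0,-1],
    [0,0,0,0,0,0,-1],
    [0,0,0,0,0,0,-1],
  ],
)

```text
t: 36.8
tcp_pos: [0.5089, 0.3958, 0.1892]
tool_rot: [0.988, 0.155, -0.0, 0.0]
force: [0.2, 0.3, -0.4]
finger_gap: 0.211
gripper_force: 49.1
```

Run:
```python
from h import *
s=snap("wrist","w15"); P=cloud(s); bridge(s,P,(.51,.3965),.131)
go(.5100,.3965,.1392,17.9)
```

```text
bridge xy [517.8 398.4] yaw 18.1 LxW 94 71 z 0.1305 n 2094
pos [0.5096 0.3963 0.1899] yaw 17.8 tilt 0.09 -> turn wz -0.06 shift 0.0005 -0.0001 0.0507
```

View pics/w15.png

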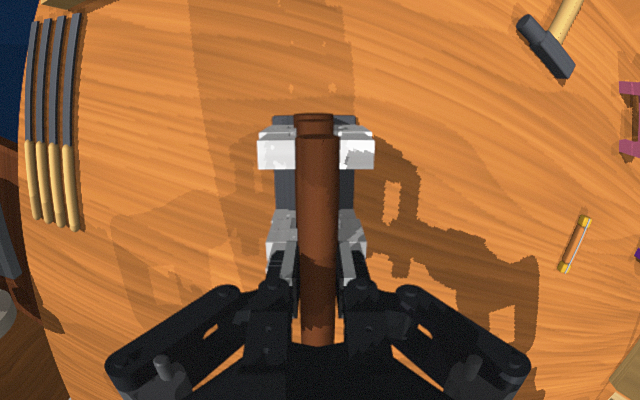

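The thin rod (column 318) is centred over the narrow bridge (columns 258..375, centre 316). Next I lower it.

drive_tool(
  plan=[
    [0,-0.0005,0.015,0,0,0,-1],
    [0,0,0.015,0,0,0,-1],
    [0,0,0.01,0,0,0,-1],
    [0,0,0.005,0,0,0,-1],
    [0,0,0.002,0,0,0,-1],
    [0,0,0.001,0,0,0,-1],
    [0,0,0,0,0,0,-1],
    [0,0,0,0,0,0,-1],
  ],
)

```text
t: 37.65
tcp_pos: [0.5093, 0.3971, 0.1411]
tool_rot: [0.988, 0.155, 0.0, -0.0]
force: [-0.0, 0.2, -0.4]
finger_gap: 0.212
gripper_force: 49.1
```

drive_tool(
  plan=[
    [0,0,0.001,0,0,0,-1],
    [0,0,0.0007,0,0,0,-1],
    [0,0,0,0,0,0,-1],
    [0,0,0,0,0,0,-0.5],
    [0,0,0,0,0,0,-0.3],
    [0,0,0,0,0,0,-0.1],
    [0,0,0,0,0,0,0.1],
    [0,0,-0.01,0,0,0,0.1],
    [0,0,-0.03,0,0,0,0.1],
    [0,0,-0.05,0,0,0,0.6],
  ],
)

```text
t: 38.65
tcp_pos: [0.507, 0.3957, 0.2269]
tool_rot: [0.988, 0.155, -0.004, 0.001]
force: [1.1, 0.4, 0.1]
finger_gap: 0.699
gripper_force: 0.0
```

drive_tool(
  plan=[
    [0,0,-0.05,0,0,0,1],
    [0,0,-0.03,0,0,0,1],
    [0,0,0,0,0,0,1],
    [0,0,0,0,0,0,1],
    [0,0,0,0,0,0,1],
  ],
)

```text
t: 39.15
tcp_pos: [0.5081, 0.3964, 0.3076]
tool_rot: [0.988, 0.155, -0.001, 0.001]
force: [0.1, -0.2, 0.0]
finger_gap: 0.999
gripper_force: 0.0
```

Run:
```python
from h import *
for n in ("wrist","top"):
    s=snap(n,"p16"+n); P=cloud(s); bridge(s,P,(.509,.397),.131); bridge(s,P,(.509,.397),.09); rod(s,P,(.509,.397,.132),.01)
snap("side","p16side"); print(manip.sense()["force"])
```

```text
bridge xy [510.9 395.7] yaw 17.9 LxW 108 72 z 0.1304 n 1708
bridge xy [511.5 396.2] yaw 18.7 LxW 108 84 z 0.0891 n 192
rod xy [510.2 396. ] yaw 17.9 zaxis 131.5 len 127.6 rms 0.0007 n 1135
bridge xy [508.  397.8] yaw 17.8 LxW 108 72 z 0.1314 n 290
bridge xy [527.3 375.6] yaw 17.4 LxW 100 28 z 0.0878 n 9
rod xy [506.6 397.7] yaw 18.1 zaxis 132.4 len 128.0 rms 0.0014 n 460
[-0.14425749 -0.19033128 -0.01486127]
```

View pics/p16side.png

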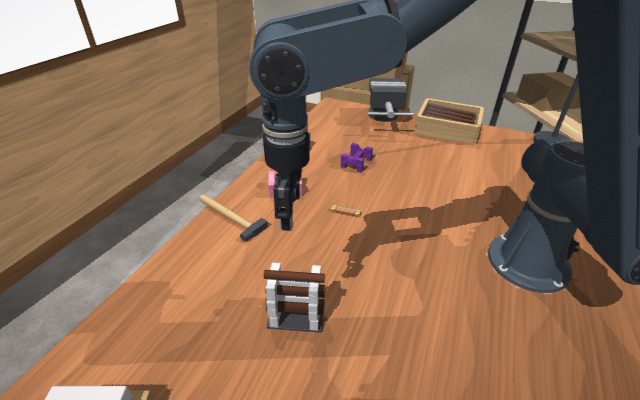

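The side view shows the full stack at (295,300), upright and seated. The gripper is clear and the knife is still in place at (345,211).

```bash
python3 -c "
from station import manip
print(manip.sign_off())"
```

```text
the job is handed in; nothing more can be done
None
```

All three rods are racked with both bridges square between them, the knife was left where it lay, and I handed the job in at about 39 s of robot time; the sign-off call returned no verdict.

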